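# Tag the socket and show the brass drill to the inspection camera

## Robot

A 6-joint arm with a two-finger parallel gripper is mounted at the origin on the work surface. World frame = base frame: x ahead of the robot, y to its left, z up, the work surface at z = 0. Lengths are in mm, angles in rad, forces in N, time in s.
With the tool pointing down it reaches from about 350 to 975 mm from the base axis. Payload 7.1 kg.
Tool frame: the origin (TCP) lies at the very end of the fingers, on their centre line; the grasp point (between the pads) lies 19 mm behind it (ctrl.grasp_offset is the distance from the TCP to the grasp point, in mm); z points along the fingers, y is the line along which they close (so a half turn about z gives the same grasp; the last joint's range is limited). The gripper opens to 88 mm and grips with 3 to 60 N. Pads are 20 mm wide; open, the fingers measure 115 mm over their backs; the gripper's body (75 mm by 178 mm) begins 61 mm behind the grasp point.
Start: joints at [-1.156, 0.423, 1.63, -0, 1.089, -0.019], TCP at [262.716, -567.085, 222.675] pointing down, gripper open.
Joint ranges: [-3, 3], [-0.9, 2.11], [0.09, 2.58], [-1.31, 4.45], [0.11, 2.69], [-2.54, 2.54]. Speed limits (rad/s): [2.39, 2.39, 3.01, 3.14, 3.14, 3.14].

## Interface

Orientations are given as a rotation vector (axis times angle).
In Python, from workcell import ctrl, viewer, ticket, models gives the robot as it stands.
- The arm moves only by the tool play_rows, never from a script. Its arguments are lists of equal length, an entry for each row: "dp": the shift along the world's x, y, z in mm, a list of three; "yaw": the turn about the world's z in degrees. In form: {"dp": [[tx, ty, tz], ...], "yaw": [yaw, ...]}. A call has 1 to 8 rows; each row shifts and turns the commanded pose from where the row before left it; what a row does not reach is not made up. A row lasts 1/12 s, in which the tool goes at most 41.7 mm and 7.16 degrees, less where a joint would pass 70% of its speed; a pose out of reach is approached as far as the arm can. A call is refused whole if a number of a shift passes 41.7 or a number of a turn 7.16, either way. A call with a gripper value outside its range is refused whole. "gripper" is the closure, from 0 (fully open) to 1 (shut), set as the call begins (left out, the last holds). The fingers move at their own pace and stop on an object; the grip force is fixed at half the most. Time passes only in rows, so rows that do not move let the fingers close. It gives the time, the measured TCP pose, the force, the opening and the grip force at its end, in the units of the state.
- ctrl.get_obs(): the state, without advancing time (a new reading comes with each control period).
- viewer.get_image(name): name is "scene" or "top"; returns a dict with "pixels" (384x512x3 uint8, red, green, blue), "range_z" (384x512 float32, mm along the optical axis (not along the pixel's ray), 0 where there is no reading), "fx", "fy", "cx", "cy" (pixels), "T" (4x4, takes a point from camera to world coordinates). Camera axes: x right, y up, looking along -z (the intrinsics and any distortion apply to the point x, -y, -z); pixel columns grow to the right and rows downward; lengths in mm; the calibration is good to about 2 mm. A picture is of the moment at which its call begins.
- ticket.close_job(): hands the job in; it is judged then, once.
Trained networks look in a picture, given as the dict that the camera call returned (one of the last four; its "shot" number tells which), for a name from the list of things; names that differ only in an ending like _2 or _b are one class to them, and where a whole thing is asked for, a point or a joint stands for the part that bears it (a point fixed in the world has none). Each returns a list of dicts, best first, with "conf" (0 to 1); they miss things now and then, are a little off and sometimes report something else, mostly with a low value. They report only what shows in the picture. A call takes as long as a camera call.
- models.look_for(picture, name): "bbox" ([centre column, centre row, width, height] in pixels, round what is visible of it).
- models.landmark_of(picture, name): "location" ([column, row] in pixels: a listed point, or the origin of a listed thing).
The state is a dict: "t": time; "qpos": joint angles; "qvel": joint speeds; "joint_torque": joint torques, N m; "ee_pos": TCP position; "orientation": TCP orientation; "ft_force": force on the tool from outside, world axes, zero at the start; "moment": the same for the moment, N m; "width": finger opening in mm; "grasp_force": force on a finger pad.
Only numpy, scipy, OpenCV 4.12 (cv2) and the standard library are available. Lean on these libraries where they do the work, as an engineer would, in place of code of your own. Each camera call takes 0.05 s, during which the arm holds its last target. There are 200 camera calls.

## Task

Pull the orange-handled marker pin out of its black stand and push it fully down into the small hole of the red plate in which the brass-nosed drill holder stands, and let go of it. Then lift that drill holder out of its socket and hold it in the air in front of the inspection camera, with the bare end of its steel shank pointing straight into the lens, in line with the lens axis and 80 mm from the glass; finish there, still holding it steady. Leave the other two holders and the tape measure where they are and do not touch the camera.

Things in the scene. Friction and masses are not known exactly. Their poses are not given: they have to be found in the camera images.
- tool_grip (a point): Grip point of the brass-nosed drill holder, on its axis inside its aluminium body, 72 mm above the lower end of the shank and 26 mm above the top of the flange. The body has two wrench flats, 46 mm tall, 30 mm across the flats (own x), 36 mm wide (own y). z runs along the axis from shank to brass nose (up at the start). Sizes: see tool.
- tool_end (a point): Centre of the lower, bare end face of the drill holder's shank; same axes as the holder. At the start it is 40 mm below the red plate's top, hidden in the socket; the flange rests on the plate.
- plate_a_hole0 (a point): Mouth of the marker hole (10.5 mm dia, 2 mm chamfer, 44 mm deep) in the red plate that carries the brass-nosed holder; z up, plate top 56 mm above the table. Fixed rack: four like red plates (130 x 88 mm) at 90 mm pitch along own y on a blue base, each with a marker hole nearer the robot and a 20.5 mm socket 70 mm on (own +x), one empty. Holders stand up to 72 mm above the plates.
- pin_grip (a point): Grip point of the marker pin, on its axis in the orange handle (round, 16 mm dia, 45 mm long), 94 mm above the tip. z up along the pin. It starts upright in the 35 mm deep hole of a fixed black stand, 56 x 56 x 40 mm high. Fully down in a marker hole, the handle's lower end stays 26 mm above the plate.
- pin_tip (a point): Tip of the marker pin's rod, at its lower end, on the axis.
- lens_glass (a point): Centre of the camera's front glass. The inspection camera is a white barrel 54 mm dia with a 62 mm black lens ring, fixed on a low dark foot 110 x 90 mm, the glass about 94 mm above the table. z points out of the glass along the lens axis: it is inclined 30 degrees from the vertical, up and back towards the robot.
- view_point (a point): The point on the lens axis 80 mm out from the glass, where the end of the shank belongs. z runs along the lens axis, away from the glass.
- cutter_mid (a point): Bystander: a holder with a dark conical cutter head (56 mm dia), standing in another socket of the rack. Point on its axis 32 mm above the plate.
- cup_mid (a point): Bystander: a holder with a dark open cup (60 mm dia), standing in another socket of the rack. Point on its axis 32 mm above the plate.
- tape_mid (a point): Bystander: yellow tape measure, 62 x 34 x 56 mm, standing loose on the table. Its centre.
- tool: The whole brass-nosed holder, 112 mm long, 0.32 to 0.5 kg, upright in its plate's socket. From below: steel shank 18 mm dia x 40 mm (lowest 5 mm tapered), flange 44 mm dia x 6 mm that rests on the plate, body with flats 46 mm tall, brass collar 28 mm dia x 9 mm, brass nose 16 mm dia x 11 mm. Origin at the lower end of the shank.
- pin: The whole marker pin, 115 mm long, 50 g: steel rod 8 mm dia, 70 mm long, tapered at its lowest 4 mm, below the orange handle. Origin at the tip.
- camera: The inspection camera with its foot, fixed; origin under the centre of the foot.

How it is judged (in metres and radians):
On the way, in this order (a step that is already met when the one before it is completed fails the run):
1. the marker pin is fully down in the small hole of the brass-nosed holder's plate and let go, the holder still in its socket (horizontal distance between pin_tip and plate_a_hole0 below 0.004 m and z of pin_tip in the frame of plate_a_hole0 below -0.039 m and angle between pin_grip's own z axis and vertical below 0.12 rad and contact force between pin and the fingers below 0.1 N and distance of tool_grip from where it was at the start of the episode below 0.015 m), for 0.2 s.
2. the brass-nosed holder is gripped and lifted clear of its socket (z of tool_end in the frame of plate_a_hole0 above 0.01 m and contact force between tool and the fingers above 1 N), for 0.1 s.
At the end, for the whole second after the job is handed in: Brass-nosed holder held still by the gripper, shank end within 20 mm of view_point, axis within 0.17 rad of the lens axis, shank to the glass, camera untouched; pin released in its plate's hole, 39 mm deep or more, within 4 mm and 0.12 rad; bystanders within 30 mm of their start (horizontal distance between pin_tip and plate_a_hole0 below 0.004 m and z of pin_tip in the frame of plate_a_hole0 below -0.039 m and angle between pin_grip's own z axis and vertical below 0.12 rad and contact force between pin and the fingers below 0.1 N and distance between tool_end and view_point below 0.02 m and angle between the z axis of tool_grip and the z axis of view_point, either way round below 0.17 rad and z of tool_grip in the frame of view_point above 0.04 m and contact force between tool and the fingers above 1 N and contact force between tool and camera below 0.1 N and height (world z) of tool_end above 0.12 m and linear speed of tool below 0.02 m/s and angular speed of tool below 0.15 rad/s and distance of each of cutter_mid, cup_mid, tape_mid from where it was at the start of the episode below 0.03 m); the arm keeps its last pose, push and grip.
It fails at once if a bystander (other holder or tape measure) is moved more than 30 mm (distance of any of cutter_mid, cup_mid, tape_mid from where it was at the start of the episode above 0.03 m).
It fails at once if the camera is touched (more than 1 N) (contact force between camera and anything else above 1 N).
It also fails if it takes over 61 s, if anything falls off the work surface, if the arm or the gripper's body presses on something with over 40 N, if the wrist force passes 120 N, or if a joint passes its speed limit or range.

## Working session

There is one attempt and no reset: what is moved stays moved. The work goes in short steps, Python scripts to look and compute and a tool call to move; the robot and the scene stay as the last step left them, time stands still between calls to the robot, and variables do not carry over. Pictures are saved under pics/ and viewed, at most 10 in all, crops included, and the job is handed in when it is done.

Besides the shell and the picture viewer there is one more tool, called after "Call:" as a command line: name --pt "numbers of a row" for each row, then --argument value for the rest. play_rows: Moves the arm, as the interface text tells. Its arguments: {"type":"object","properties":{"dp":{"type":"array"},"yaw":{"type":"array"},"gripper":{"type":"number"}},"required":["dp","yaw"]}

```bash
mkdir -p pics; cat > h.py <<'E'
import numpy as np, cv2
from workcell import ctrl, viewer, ticket, models
def shot(cam,fn=None):
    p=viewer.get_image(cam)
    if fn: cv2.imwrite('pics/'+fn,p["pixels"][:,:,::-1])
    return p
def ray(p,u,v):
    T=np.array(p["T"]); d=np.array([(u-p["cx"])/p["fx"],-(v-p["cy"])/p["fy"],-1.])
    return T[:3,3],T[:3,:3]@d
def at_depth(p,u,v,r=1):
    z=p["range_z"][int(round(v))-r:int(round(v))+r+1,int(round(u))-r:int(round(u))+r+1]; z=z[z>0]
    o,d=ray(p,u,v); return o+d*np.median(z) if len(z) else None
def at_z(p,u,v,z):
    o,d=ray(p,u,v); return o+d*(z-o[2])/d[2]
def two(p1,a,p2,b):
    o1,d1=ray(p1,*a);o2,d2=ray(p2,*b)
    s=np.linalg.lstsq(np.c_[d1,-d2],o2-o1,rcond=None)[0]
    x,y=o1+s[0]*d1,o2+s[1]*d2; return (x+y)/2,np.linalg.norm(x-y)
E
python3 - <<'E'
from h import *
np.set_printoptions(precision=1,suppress=True)
P={c:shot(c,c+'0.png') for c in('scene','top')}
for c in P: print(c,P[c].get('shot'),P[c]['fx'],P[c]['cx'],P[c]['cy'],[k for k in P[c]],np.array(P[c]['T']).tolist())
for n in ['tool_grip','plate_a_hole0','pin_grip','pin_tip','lens_glass','view_point','cutter_mid','cup_mid','tape_mid','tool','pin','camera']:
    L={}
    for c in P:
        r=models.landmark_of(P[c],n)[:2]
        for k in r: print(n,c,np.array(k['location']),round(k['conf'],2),at_depth(P[c],*k['location']))
        if r: L[c]=r[0]['location']
    if len(L)==2: print('   two',*two(P['scene'],L['scene'],P['top'],L['top']))
o=ctrl.get_obs();print(o)
E
```

```text
scene 1 494.71519596782525 253.67123908955776 198.78923723408155 ['pixels', 'range_z', 'fx', 'fy', 'cx', 'cy', 'T', 'shot'] [[-0.6005369966850682, -0.5002823020796485, 0.6237571112527422, 1277.9322735630149], [0.7992914886687038, -0.3540319702006493, 0.48558673809898717, 519.9919867708716], [-0.022100492172034775, 0.790176551348959, 0.6124806820986438, 831.0778043916793], [0.0, 0.0, 0.0, 1.0]]
top 2 409.1998795169465 256.48793277438335 199.5578283511676 ['pixels', 'range_z', 'fx', 'fy', 'cx', 'cy', 'T', 'shot'] [[0.01738899931589396, 0.9981812522661869, -0.05772183579113425, 489.9870359661457], [-0.9998047958463588, 0.017900854682549525, 0.008362392256703842, -5.152824817627326], [0.009380453369244776, 0.05756515461580097, 0.9982976810894867, 999.3049929672113], [0.0, 0.0, 0.0, 1.0]]
tool_grip scene [149.2 174.1] 0.72 [ 607.9 -342.8  101.4]
tool_grip top [408.7 178.2] 0.55 [ 593.7 -343.4  114.9]
   two [ 597.5 -354.1   90.4] 2.9440897782443916
plate_a_hole0 top [411.9 208.6] 0.76 [ 530.7 -379.2   40.2]
pin_grip scene [354.  214.2] 0.58 [444.4 163.2  98.4]
pin_grip top [176.1 245.9] 0
[... 1146 characters left out ...]
62 [ 589.8 -339.    62.9]
   two [ 595.5 -355.2   23.4] 4.906477388416866
pin top [185.9 241.2] 0.62 [445.3 149.7  39.8]
camera scene [362.8 300. ] 0.64 [617.7 280.9  44.5]
camera scene [241.8 196.7] 0.27 [554.2 -79.2 110.8]
camera top [139.9 190.6] 0.65 [557.8 246.3  91.3]
   two [568.3 269.   -9.5] 11.87580294890934
{'t': 1.3, 'qpos': array([-1.2,  0.4,  1.6,  0. ,  1.1, -0. ]), 'qvel': array([-0., -0., -0., -0.,  0., -0.]), 'joint_torque': array([  0. , -54.5, -27.4,   0.1,   0. ,   0. ]), 'ee_pos': array([ 262.7, -567.1,  222.7]), 'orientation': array([-3.1, -0.7, -0. ]), 'ft_force': array([0.1, 0.2, 0.6]), 'moment': array([ 0., -0.,  0.]), 'grasp_force': 0.0, 'width': 87.69125326480327}
```

```bash
python3 - <<'E'
import cv2,numpy as np
a=cv2.imread('pics/scene0.png');b=cv2.imread('pics/top0.png')
cv2.imwrite('pics/s1.png',cv2.resize(a[130:340,110:430],(800,525),interpolation=cv2.INTER_CUBIC))
cv2.imwrite('pics/t1.png',cv2.resize(b[130:270,100:440],(800,329),interpolation=cv2.INTER_CUBIC))
E
```

```text
(no output)
```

View pics/s1.png

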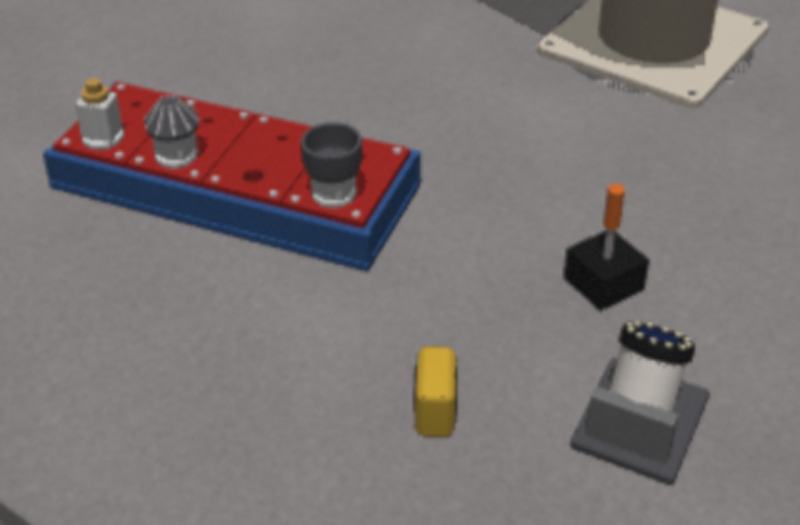

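View pics/t1.png

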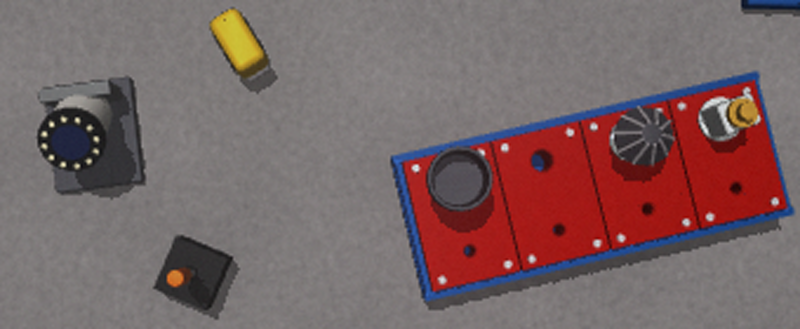

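```bash
cat > m.py <<'E'
from h import *
np.set_printoptions(precision=1,suppress=True)
P={c:shot(c) for c in('scene','top')}
def cloud(p):
    h,w=p["range_z"].shape; v,u=np.mgrid[:h,:w]; z=p["range_z"]
    T=np.array(p["T"]); X=np.stack([(u-p["cx"])/p["fx"]*z,-(v-p["cy"])/p["fy"]*z,-z],-1)@T[:3,:3].T+T[:3,3]
    X[z==0]=np.nan; return X
C={c:cloud(P[c]) for c in P}
E
python3 - <<'E'
from m import *
p=P['top']
# dark hole centroids in top & scene by local search
def dark(c,u,v,r):
    g=P[c]['pixels'][v-r:v+r+1,u-r:u+r+1].astype(float)
    w=np.clip(0.6*np.median(g[:,:,0])-g[:,:,0],0,None); yy,xx=np.mgrid[-r:r+1,-r:r+1]
    return u+(w*xx).sum()/w.sum(), v+(w*yy).sum()/w.sum()
H=[]
for u,v in [(413,209),(375,218),(338,227),(299,236)]:
    a=dark('top',u,v,4); H.append(at_z(p,*a,56)); print('hole top',np.array(a),H[-1])
H=np.array(H);print('pitch',np.linalg.norm(np.diff(H,axis=0),axis=1), 'dir',(H[3]-H[0])/270)
a=dark('top',330,198,6); print('socket',np.array(a),at_z(p,*a,56))
# scene: project approx and refine
s=P['scene'];T=np.array(s['T'])
def proj(s,X):
    T=np.array(s['T']);c=T[:3,:3].T@(X-T[:3,3]); return s['cx']+s['fx']*c[0]/-c[2], s['cy']-s['fy']*c[1]/-c[2]
for X in H:
    u,v=proj(s,X)
    try:
        a=dark('scene',round(u),round(v),4); print('scene',np.array([u,v]),np.array(a),at_z(s,*a,56))
    except Exception as e: print(e)
# body flats
for c in C:
    X=C[c]; m=(X[...,2]>66)&(X[...,2]<104)&(np.linalg.norm(X[...,:2]-[597,-354],axis=-1)<40)
    Q=X[m]; print(c,'body n',len(Q))
    np.save('body_'+c+'.npy',Q)
    Z=X[...,2]; m=(Z>40)&(np.linalg.norm(X[...,:2]-[558,271],axis=-1)<50); np.save('cam_'+c+'.npy',np.c_[X[m],P[c]['pixels'][m]])
    m=(Z>75)&(np.linalg.norm(X[...,:2]-[438,160],axis=-1)<25); Q=X[m]; print(c,'pin',len(Q),np.nanmean(Q,0),np.nanmax(Q,0),np.nanmin(Q,0))
    m=(Z>85)&(np.linalg.norm(X[...,:2]-[558,271],axis=-1)<50)
    Q=X[m]
    for it in range(4):
        A=np.c_[Q[:,:2],np.ones(len(Q))]; k=np.linalg.lstsq(A,Q[:,2],rcond=None)[0]; e=Q[:,2]-A@k; Q=Q[abs(e)<max(2,2*e.std())] if it<3 else Q
    n=np.array([-k[0],-k[1],1]);n/=np.linalg.norm(n); print(c,'lens plane n',n,'tilt',np.degrees(np.arccos(n[2])),'mid',(Q.max(0)+Q.min(0))/2,Q.mean(0),len(Q))
    m=(C[c][...,2]>116)&(np.linalg.norm(C[c][...,:2]-[597,-354],axis=-1)<30);print(c,'nose',C[c][m].mean(0) if m.any() else 0, m.sum())
E
```

```text
hole top [412.3 209.5] [ 528. -374.   56.]
hole top [374.6 218.4] [ 505.7 -286.6   56. ]
hole top [336.9 227.3] [ 483.7 -199.5   56. ]
hole top [298.9 236.3] [ 461.7 -112.    56. ]
pitch [90.2 89.9 90.2] dir [-0.2  1.   0. ]
socket [329.2 198. ] [ 551.3 -181.2   56. ]
scene [164.9 170.3] [nan nan] [nan nan nan]
scene [193.5 177. ] [nan nan] [nan nan nan]
scene [223.3 183.9] [nan nan] [nan nan nan]
scene [254.5 191.3] [252.2 191.7] [ 466.6 -115.8   56. ]
scene body n 207
scene pin 124 [439.7 162.9 101.7] [444.8 169.5 122.9] [429.1 153.3  76.5]
scene lens plane n [-0.1  0.   1. ] tilt 6.804257092185457 mid [567.8 269.5  97.4] [576.8 273.   96.6] 440
scene nose [ 600.7 -354.8  121.7] 59
top body n 91
top pin 68 [434.9 159.7 111.7] [442.3 168.7 122.7] [427.2 153.8  77.6]
top lens plane n [-0.5 -0.1  0.9] tilt 27.958278861943718 mid [560.3 267.8  97.9] [562.3 268.2  96.6] 494
top nose [ 594.9 -355.5  122.5] 108<stdin>:7: RuntimeWarning: invalid value encountered in scalar divide
```

```bash
python3 - <<'E'
import numpy as np,cv2
img=np.full((560,800,3),255,np.uint8)
# body xy: scale 6 px/mm, left ; center at 597,-354 ; screen right = -y, up = +x
for fn,col in(('scene',(0,0,255)),('top',(255,0,0))):
    for q in np.load(f'body_{fn}.npy'):
        if q[2]<70: continue
        cv2.circle(img,(int(200-(q[1]+354)*6),int(280-(q[0]-597)*6)),2,col,-1)
    Q=np.load(f'cam_{fn}.npy')
    # side view along x-z for camera & top view
    for q in Q:
        cv2.circle(img,(int(600-(q[1]-270)*3),int(150-(q[0]-560)*3)),1,tuple(int(k) for k in q[5:2:-1]),-1)
        cv2.circle(img,(int(600+(q[0]-560)*3),int(560-(q[2]-20)*3)),1,col,-1)
cv2.imwrite('pics/b.png',img)
E
```

```text
(no output)
```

View pics/b.png

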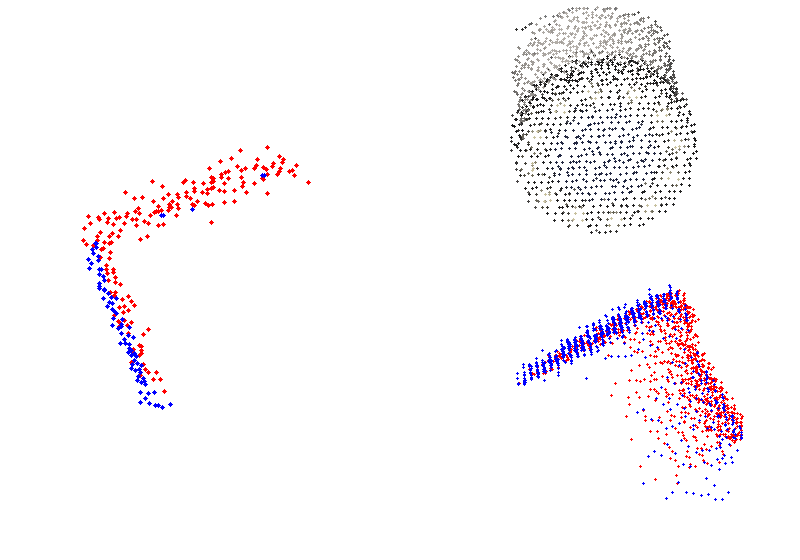

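Call:
play_rows --pt "8.7 36.4 0" --pt "8.7 36.4 0" --pt "8.7 36.4 0" --pt "8.7 36.4 0" --pt "8.7 36.4 0" --pt "8.7 36.4 0" --pt "8.7 36.4 0" --pt "8.7 36.4 0" --yaw '[1.3, 1.3, 1.3, 1.3, 1.3, 1.3, 1.3, 1.3]' --gripper 0.4

```text
t: 2.07
ee_pos: [332.4, -274.3, 222.9]
orientation: [2.993, 0.952, 0.001]
ft_force: [1.1, -0.1, 0.6]
width: 52.5
grasp_force: 0.0
```

Call:
play_rows --pt "8.7 36.4 0" --pt "8.7 36.4 0" --pt "8.7 36.4 0" --pt "8.7 36.4 0" --pt "8.7 36.4 0" --pt "8.7 36.4 0" --pt "8.7 36.4 0" --pt "8.7 36.4 0" --yaw '[1.3, 1.3, 1.3, 1.3, 1.3, 1.3, 1.3, 1.3]'

```text
t: 2.73
ee_pos: [402.1, 17.2, 223.1]
orientation: [2.894, 1.22, 0.001]
ft_force: [1.3, -1.8, 0.3]
width: 52.6
grasp_force: 0.0
```

Call:
play_rows --pt "8.7 36.4 0" --pt "8.7 36.4 0" --pt "8.7 36.4 -10" --pt "8.7 36.4 -20" --pt "0 0 -30" --pt "0 0 0" --yaw '[1.3, 1.3, 1.3, 1.3, 0, 0]'

```text
t: 3.23
ee_pos: [434.0, 161.1, 159.3]
orientation: [-2.834, -1.354, 0.01]
ft_force: [-1.2, -0.6, -0.7]
width: 52.8
grasp_force: 0.0
```

Call:
play_rows --pt "0 0 -30" --pt "0 0 -30" --pt "0 0 -20" --pt "0 0 0" --pt "0 0 0" --yaw '[0, 0, 0, 0, 0]'

```text
t: 3.65
ee_pos: [436.2, 159.4, 83.4]
orientation: [-2.838, -1.347, 0.003]
ft_force: [0.0, 0.0, 0.5]
width: 52.6
grasp_force: 0.0
```

```bash
python3 - <<'E'
from m import *
o=ctrl.get_obs();print(o['ee_pos'],o['orientation'],o['ft_force'])
for c in P:
    px=P[c]['pixels'].astype(int); m=(px[...,0]>150)&(px[...,1]<110)&(px[...,2]<70)&(px[...,0]>px[...,1]+60)
    X=C[c]; m&=(np.linalg.norm(X[...,:2]-[437,161],axis=-1)<25)
    print(c,m.sum(),X[m].min(0) if m.any() else 0,X[m].max(0) if m.any() else 0)
cv2.imwrite('pics/s2.png',cv2.resize(P['scene']['pixels'][150:300,290:460,::-1],(680,600)))
E
```

```text
[437.6 160.1  84.6] [2.8 1.3 0. ] [ 0.4 -0.9  0.4]
scene 11 [427.6 157.8 117.3] [440.6 164.9 120.7]
top 0 0 0
```

View pics/s2.png

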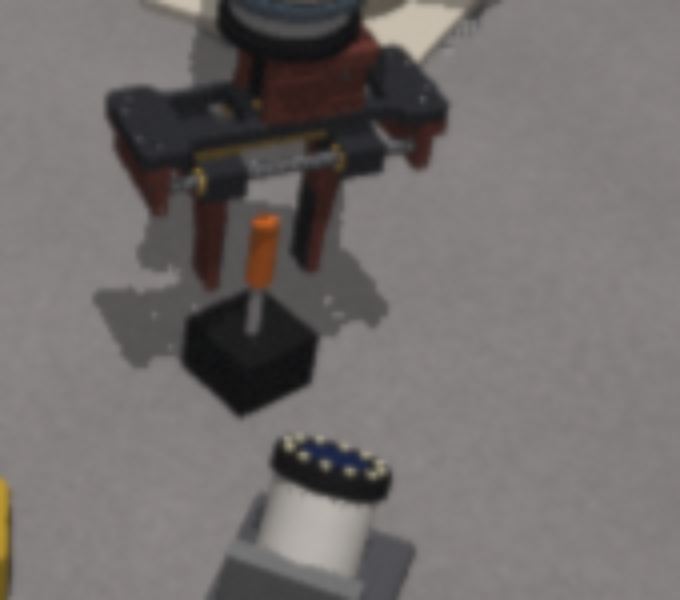

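Call:
play_rows --pt "0 0 0" --pt "0 0 0" --pt "0 0 0" --pt "0 0 0" --pt "0 0 0" --pt "0 0 0" --yaw '[0, 0, 0, 0, 0, 0]' --gripper 1.0

```text
t: 4.25
ee_pos: [436.6, 160.3, 83.2]
orientation: [-2.837, -1.349, -0.0]
ft_force: [-1.6, 0.9, 0.4]
width: 16.1
grasp_force: 7.3
```

Call:
play_rows --pt "0 0 0" --pt "0 0 0" --pt "0 0 10" --pt "0 0 20" --pt "0 0 25" --pt "0 0 25" --pt "0 0 5" --pt "0 0 0" --yaw '[0, 0, 0, 0, 0, 0, 0, 0]'

```text
t: 4.92
ee_pos: [438.0, 160.5, 170.0]
orientation: [2.836, 1.349, 0.007]
ft_force: [0.1, -0.3, -0.4]
width: 15.6
grasp_force: 29.9
```

Call:
play_rows --pt "6.5 -38.2 0" --pt "6.5 -38.2 0" --pt "6.5 -38.2 0" --pt "6.5 -38.2 0" --pt "6.5 -38.2 0" --pt "6.5 -38.2 0" --pt "6.5 -38.2 0" --yaw '[0, 0, 0, 0, 0, 0, 0]'

```text
t: 5.5
ee_pos: [481.1, -109.0, 166.7]
orientation: [-2.836, -1.349, 0.003]
ft_force: [0.7, 0.8, -0.4]
width: 15.5
grasp_force: 29.9
```

Call:
play_rows --pt "6.5 -38.2 0" --pt "6.5 -38.2 0" --pt "6.5 -38.2 0" --pt "6.5 -38.2 0" --pt "6.5 -38.2 0" --pt "6.5 -38.2 0" --pt "6.5 -38.2 -18" --pt "0 0 0" --yaw '[0, 0, 0, 0, 0, 0, 0, 0]'

```text
t: 6.17
ee_pos: [526.5, -378.9, 146.1]
orientation: [-2.839, -1.343, 0.003]
ft_force: [-1.4, 0.8, -0.8]
width: 15.9
grasp_force: 29.9
```

```bash
python3 - <<'E'
from m import *
o=ctrl.get_obs();print(o['ee_pos'],o['orientation'],o['ft_force'],o['width'],o['grasp_force'])
for c in P:
    for n in('pin_tip','plate_a_hole0','pin_grip'):
        print(c,n,[(np.array(k['location']),round(k['conf'],2),at_depth(P[c],*k['location'])) for k in models.landmark_of(P[c],n)[:2]])
np.savez('ins.npz',s=P['scene']['pixels'],t=P['top']['pixels'])
a=cv2.resize(P['scene']['pixels'][120:220,120:220,::-1],(600,600),interpolation=cv2.INTER_NEAREST)
b=cv2.resize(P['top']['pixels'][150:250,350:450,::-1],(600,600),interpolation=cv2.INTER_NEAREST)
cv2.imwrite('pics/i1.png',cv2.resize(np.hstack([a,b]),(800,400)))
E
```

```text
[ 525.8 -374.1  147.4] [-2.8 -1.3  0. ] [ 0.1  1.1 -0.9] 15.149625719320028 29.91396725177765
scene pin_tip [(array([163.8, 170.2]), 0.48, array([ 526. , -380.9,   52.5]))]
scene plate_a_hole0 [(array([164.3, 173.9]), 0.86, array([ 540.8, -363.5,   55.4]))]
scene pin_grip [(array([159. , 135.9]), 0.68, array([ 528.8, -374.5,  166.5]))]
top pin_tip [(array([414.6, 211.1]), 0.57, array([ 523.6, -370.7,   77.7])), (array([400.8, 179.1]), 0.38, array([ 595.1, -337.8,   82.8]))]
top plate_a_hole0 [(array([415.2, 207. ]), 0.74, array([ 533.8, -380.5,   56.7]))]
top pin_grip []
```

View pics/i1.png

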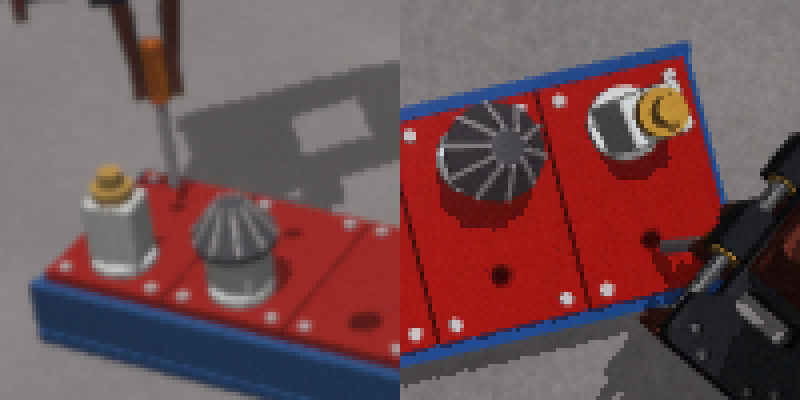

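```bash
python3 - <<'E'
from m import *
s,t=P['scene'],P['top']
o=ctrl.get_obs();print(o['ee_pos'],o['ft_force']); tz=o['ee_pos'][2]-78.3
from scipy import ndimage
for p,n,(u,v) in((s,'scene',(164,171)),(t,'top',(413,210))):
    g=p['pixels'][v-8:v+5,u-7:u+8].astype(int); print(n); print(g[...,0]); print(g[...,1])
for a in((163.75,166.7),(164.0,166.5)): print('scene tip',at_z(s,*a,tz))
print('scene hole',at_z(s,164.2,170.8,56)); print('top tip',at_z(t,414.5,211.3,tz),'hole',at_z(t,413,210,56))
E
```

```text
[ 527.7 -372.8  151.1] [ 0.2 -0.3 -0.1]
scene
[[112 116 122 121 119 120 104  96  93 122 102  90  89  89  89]
 [118 113 109 106 104 108 101  96  91 116 100  90  88  90  90]
 [112 108 107 106 101 100  97  96  93 104 100  97  96  99 102]
 [140 139 139 137 115 106 100  97  95  99 100 101 108 133 140]
 [150 154 154 152 144 139 117 110 128 111 102 109 136 151 154]
 [148 155 157 156 157 155 145 144 147 116 106 133 151 155 156]
 [148 156 158 157 158 156 155 153 131 109 112 145 154 156 155]
 [144 156 157 157 156 150 146 136 109 105 133 152 156 156 154]
 [133 153 156 157 155 134 114 107 102 121 149 156 157 156 149]
 [120 150 158 158 155 139 125 119 127 144 154 157 157 153 131]
 [117 149 157 157 156 151 147 146 150 155 156 156 154 137 116]
 [108 148 157 157 156 156 156 156 157 157 157 155 141 115 112]
 [ 98 144 155 156 156 157 158 157 157 157 156 145 118  99 110]]
[[ 72  86  93  91  91 101  97  93  90 116  97  86  85  86  87]
 [ 88  96  79  57  48  67  87  92  86 102  85  82  82  84  85]
 [ 68  76  60  38  30  39  67  85  77  70  56  56  60  67  74]
 [ 46  48  42  36  30  30  44  60  57  41  32
[... 1493 characters left out ...]
25 19 23 21]
 [23 22 20 19 23 21 21 22 20 22 22 21 20 21 19]
 [18 22 21 20 23 23 23 21 21 24 21 20 24 22 19]
 [21 26 22 22 19 20 22 21 20 21 20 20 20 19 22]
 [20 20 22 21 22 16 16 19 16 22 22 20 23 22 18]
 [23 23 20 19 18  9  7  4 14 18 30 31 40 42 41]
 [24 18 22 22 15  4  5 10 30 60 63 63 60 62 61]
 [19 21 17 23 12  4  7 10 53 54 53 55 54 52 53]
 [20 23 21 20 14  8 10  8 30 46 47 46 50 49 49]
 [23 23 20 24 23 19 13  6 18 27 40 27 29 20 24]
 [17 23 23 22 20 22 15 13 12 26 24 18 20 18 20]
 [22 25 23 22 18 19  9 16 15 11 22 18 23 23 20]]
scene tip [ 533.5 -369.8   72.8]
scene tip [ 532.4 -369.9   72.8]
scene hole [ 530.8 -373.9   56. ]
top tip [ 523.3 -372.4   72.8] hole [ 526.8 -375.6   56. ]
```

```bash
python3 - <<'E'
from h import *
np.set_printoptions(precision=1,suppress=True)
s,t=shot('scene'),shot('top')
o=ctrl.get_obs();print(o['ee_pos'],o['ft_force'])
tz=72.2
print('scene tip',at_z(s,164.0,165.8,tz),'hole',at_z(s,164,171.1,56)); print('top tip',at_z(t,414.7,210.1,tz),'hole',at_z(t,412.2,209.6,56))
import numpy as np
X=np.array([528,-374,72.2]);
for p in(s,t):
    for Y in(X,X-[0,0,16.2]):
        T=np.array(p['T']);c=T[:3,:3].T@(Y-T[:3,3]);print(p['cx']+p['fx']*c[0]/-c[2],p['cy']-p['fy']*c[1]/-c[2])
E
```

```text
[ 527.7 -373.2  151. ] [ 0.3  0.1 -0.7]
scene tip [ 529.3 -373.1   72.2] hole [ 532.2 -373.3   56. ]
top tip [ 526.  -373.1   72.2] hole [ 527.7 -373.8   56. ]
164.10726753651 165.47525139855588
164.8814847269123 170.31565277476432
415.07593501239774 209.24166853330897
412.30191483999323 209.4792564088082
```

Call:
play_rows --pt "2.2 -0.5 0" --pt "0 0 -6" --pt "0 0 -6" --pt "0 0 -4" --pt "0 0 -3" --pt "0 0 -3" --pt "0 0 -3" --pt "0 0 0" --yaw '[0, 0, 0, 0, 0, 0, 0, 0]'

```text
t: 7.43
ee_pos: [529.2, -373.9, 124.7]
orientation: [-2.836, -1.348, 0.001]
ft_force: [-0.4, 0.4, -0.1]
width: 15.6
grasp_force: 29.9
```

Call:
play_rows --pt "0 0 -5" --pt "0 0 -6" --pt "0 0 -6" --pt "0 0 -6" --pt "0 0 -4" --pt "0 0 -3" --pt "0 0 -2" --pt "0 0 0" --yaw '[0, 0, 0, 0, 0, 0, 0, 0]'

```text
t: 8.1
ee_pos: [529.4, -373.9, 92.9]
orientation: [-2.837, -1.349, 0.001]
ft_force: [-0.5, 0.4, -0.8]
width: 15.4
grasp_force: 29.9
```

Call:
play_rows --pt "0 0 -1" --pt "0 0 -1" --pt "0 0 -1" --pt "0 0 -1" --pt "0 0 0" --yaw '[0, 0, 0, 0, 0]'

```text
t: 8.52
ee_pos: [529.8, -374.2, 90.0]
orientation: [2.837, 1.349, 0.0]
ft_force: [-1.3, 0.6, 3.5]
width: 15.7
grasp_force: 30.0
```

Call:
play_rows --pt "0 0 0" --pt "0 0 0" --pt "0 0 0" --pt "0 0 0" --pt "0 0 20" --pt "0 0 35" --pt "0 0 35" --pt "0 0 0" --yaw '[0, 0, 0, 0, 0, 0, 0, 0]' --gripper 0.6

```text
t: 9.18
ee_pos: [532.9, -376.5, 186.4]
orientation: [2.829, 1.345, 0.008]
ft_force: [0.6, -0.7, 0.6]
width: 35.1
grasp_force: 0.0
```

```bash
python3 - <<'E'
from m import *
o=ctrl.get_obs();print(o['t'],o['ee_pos'],o['ft_force'],o['width'])
for c in P:
    px=P[c]['pixels'].astype(int); X=C[c]
    m=(px[...,0]>140)&(px[...,1]>50)&(px[...,1]<120)&(px[...,2]<70)&(np.linalg.norm(X[...,:2]-[529,-374],axis=-1)<30)&(X[...,2]>60)
    print(c,m.sum(),X[m].min(0) if m.any() else 0,X[m].max(0) if m.any() else 0)
    for n in('tool_grip','tool_end','tool'): print(c,n,[(np.array(k['location']),round(k['conf'],2)) for k in models.landmark_of(P[c],n)[:1]])
a=cv2.resize(P['scene']['pixels'][110:210,110:210,::-1],(400,400));b=cv2.resize(P['top']['pixels'][150:250,350:450,::-1],(400,400))
cv2.imwrite('pics/i2.png',np.hstack([a,b]))
E
```

```text
9.2833 [ 530.4 -374.7  181.2] [ 0.4 -0.1 -0.2] 34.97995375804687
scene 13 [ 527.2 -374.   121.8] [ 537.9 -366.1  128.3]
scene tool_grip [(array([148.4, 175.9]), 0.85)]
scene tool_end [(array([153. , 195.2]), 0.72)]
scene tool [(array([153.9, 193.7]), 0.87)]
top 37 [ 520.2 -380.3  124.7] [ 533.2 -366.   131.3]
top tool_grip [(array([410. , 179.3]), 0.65)]
top tool_end []
top tool [(array([398.2, 181.4]), 0.85)]
```

View pics/i2.png

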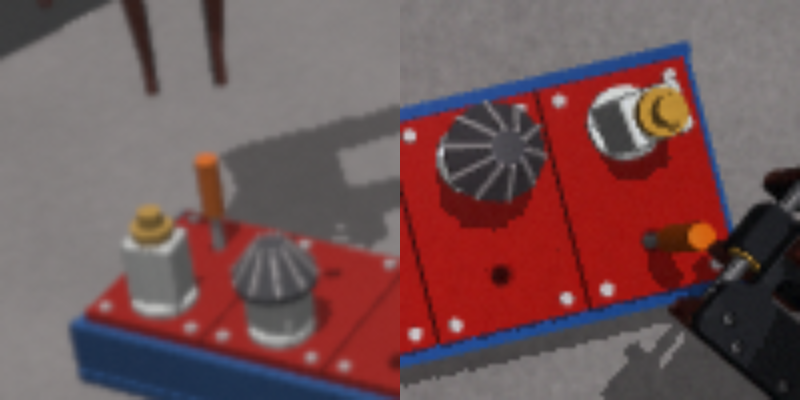

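Call:
play_rows --pt "8.5 2.2 0" --pt "8.5 2.2 0" --pt "8.5 2.2 0" --pt "8.5 2.2 0" --pt "8.5 2.2 0" --pt "8.5 2.2 0" --pt "8.5 2.2 0" --pt "8.3 2.0 0" --yaw '[6.8, 6.8, 6.8, 6.8, 6.8, 6.8, 6.8, 6.8]' --gripper 0.3

```text
t: 10.25
ee_pos: [597.4, -356.3, 178.3]
orientation: [-1.899, -2.501, 0.0]
ft_force: [-0.0, -0.4, 0.5]
width: 61.3
grasp_force: 0.0
```

Call:
play_rows --pt "0 0 -10" --pt "0 0 -20" --pt "0 0 -20" --pt "0 0 0" --pt "0 0 0" --yaw '[0, 0, 0, 0, 0]'

```text
t: 10.67
ee_pos: [595.9, -356.1, 127.3]
orientation: [-1.908, -2.491, 0.001]
ft_force: [0.6, -0.4, -0.3]
width: 61.5
grasp_force: 0.0
```

```bash
python3 - <<'E'
from m import *
o=ctrl.get_obs();print(o['t'],o['ee_pos'],o['orientation'],o['ft_force'],o['width'],o['qpos'])
B=np.load('body_scene.npy'); B=B[B[:,2]>72]
# face with normal near 16deg: fit
for th in (0.26,0.29,0.32):
    n=np.array([np.cos(th),np.sin(th)]);d=B[:,:2]@n; k=B[d>np.percentile(d,40)]; 
    print(th)
m=cv2.minAreaRect(B[:,:2].astype(np.float32)); print(m)
a=cv2.resize(P['scene']['pixels'][110:210,110:210,::-1],(400,400));b=cv2.resize(P['top']['pixels'][150:250,350:450,::-1],(400,400))
cv2.imwrite('pics/i3.png',np.hstack([a,b]))
E
```

```text
10.7667 [ 597.5 -357.   129.9] [ 1.9  2.5 -0. ] [-0.7  0.9  1.1] 61.41368201762506 [-0.6  0.6  1.5 -0.   1.  -0.8]
0.26
0.29
0.32
((603.9703369140625, -349.2611999511719), (27.046106338500977, 43.57257843017578), 55.259368896484375)
```

View pics/i3.png

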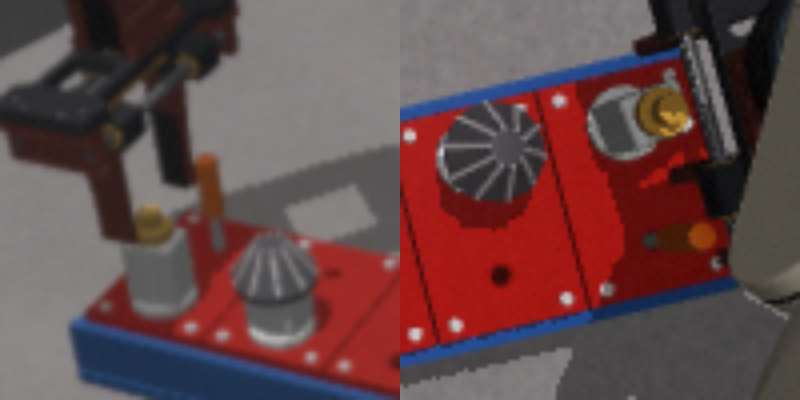

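Call:
play_rows --pt "0 0 -15" --pt "0 0 -15" --pt "0 0 -12" --pt "0 0 -10" --pt "0 0 -6.5" --pt "0 0 0" --pt "0 0 0" --yaw '[0, 0, 0, 0, 0, 0, 0]'

```text
t: 11.35
ee_pos: [597.2, -356.6, 70.3]
orientation: [-1.906, -2.496, 0.0]
ft_force: [-0.1, -0.1, -0.2]
width: 61.3
grasp_force: 0.0
```

Call:
play_rows --pt "0 0 0" --pt "0 0 0" --pt "0 0 0" --pt "0 0 0" --pt "0 0 0" --pt "0 0 0" --pt "0 0 0" --pt "0 0 0" --yaw '[0, 0, 0, 0, 0, 0, 0, 0]' --gripper 1.0

```text
t: 12.02
ee_pos: [597.4, -356.8, 71.4]
orientation: [1.907, 2.496, -0.0]
ft_force: [-2.3, 1.7, 5.0]
width: 31.5
grasp_force: 28.5
```

Call:
play_rows --pt "0 0 1" --pt "0 0 5" --pt "0 0 8" --pt "0 0 8" --pt "0 0 6" --pt "0 0 3" --pt "0 0 0" --pt "0 0 0" --yaw '[0, 0, 0, 0, 0, 0, 0, 0]'

```text
t: 12.68
ee_pos: [597.5, -356.8, 102.3]
orientation: [1.907, 2.496, 0.0]
ft_force: [0.1, 0.7, -4.2]
width: 31.1
grasp_force: 28.5
```

Call:
play_rows --pt "1.1 -4.1 0.2" --pt "1.1 -4.1 0.2" --pt "1.1 -4.1 0.2" --pt "0 0 0" --pt "0 0 0" --yaw '[0, 0, 0, 0, 0]'

```text
t: 13.1
ee_pos: [600.0, -367.9, 101.8]
orientation: [-1.905, -2.493, -0.001]
ft_force: [-1.5, 4.4, -0.8]
width: 29.6
grasp_force: 30.0
```

```bash
cat > tilt.py <<'E'
from m import *
import sys
o=ctrl.get_obs();print(o['t'],o['ee_pos'],o['orientation'],o['ft_force'],o['moment'],o['width'],o['qpos'])
x0,y0=o['ee_pos'][:2]
for c in P:
    px=P[c]['pixels'].astype(int); X=C[c]
    # brass: yellowish
    m=(px[...,0]>110)&(px[...,1]>70)&(px[...,2]<0.6*px[...,1])&(px[...,0]-px[...,1]<80)&(np.linalg.norm(X[...,:2]-[x0,y0],axis=-1)<80)&(X[...,2]>90)
    print(c,'brass',m.sum(),X[m].mean(0) if m.any() else 0)
    for n in('tool_grip','tool_end'): print(c,n,[(np.array(k['location']),round(k['conf'],2)) for k in models.landmark_of(P[c],n)[:1]])
E
python3 tilt.py
```

```text
13.2 [ 600.  -367.9  101.9] [-1.9 -2.5 -0. ] [-2.5  4.6 -0.9] [1.1 0.3 0. ] 29.817581666595473 [-0.6  0.7  1.5  0.   1.  -0.8]
scene brass 8 [ 574.2 -369.3  153.7]
scene tool_grip [(array([144.5, 164.6]), 0.6)]
scene tool_end [(array([151.4, 185.8]), 0.63)]
top brass 2 [ 596.  -367.8  158.7]
top tool_grip [(array([419.7, 174.1]), 0.55)]
top tool_end [(array([404.1, 179.6]), 0.78)]
```

Call:
play_rows --pt "1.0 -3.7 -0.5" --pt "1.0 -3.7 -0.5" --pt "1.0 -3.7 -0.5" --pt "1.0 -3.9 -1.3" --pt "1.1 -3.9 -1.3" --pt "1.1 -3.9 -1.3" --pt "0 0 0" --pt "0 0 0" --yaw '[0, 0, 0, 0, 0, 0, 0, 0]'

```text
t: 14.07
ee_pos: [606.5, -391.6, 97.0]
orientation: [-1.906, -2.496, 0.0]
ft_force: [-2.0, 4.0, 1.0]
width: 29.7
grasp_force: 30.0
```

```bash
python3 tilt.py; python3 - <<'E'
from h import *
p=shot('scene');q=shot('top')
a=cv2.resize(p['pixels'][110:210,100:200,::-1],(400,400));b=cv2.resize(q['pixels'][130:230,370:470,::-1],(400,400))
cv2.imwrite('pics/i4.png',np.hstack([a,b]))
E
```

```text
14.1667 [ 606.5 -391.6   97.1] [-1.9 -2.5  0. ] [-3.8  3.1  0.5] [0.7 0.5 0.1] 29.622442149358243 [-0.6  0.7  1.5 -0.   1.  -0.9]
scene brass 6 [ 604.1 -390.1  180.7]
scene tool_grip [(array([141.9, 164. ]), 0.96)]
scene tool_end [(array([151.5, 188.1]), 0.56)]
top brass 0 0
top tool_grip [(array([406.8, 180.5]), 0.72)]
top tool_end [(array([404. , 180.5]), 0.67)]
```

View pics/i4.png

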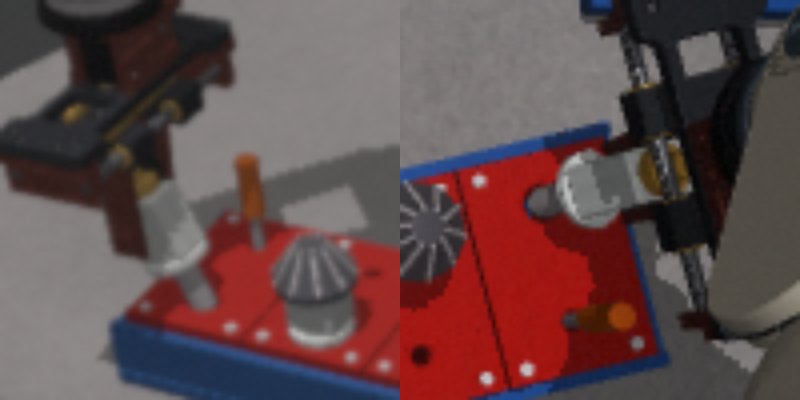

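Call:
play_rows --pt "0.5 -1.8 3.2" --pt "1.0 -3.7 6.5" --pt "1.0 -3.7 6.5" --pt "0 0 20" --pt "0 0 30" --pt "0 0 30" --pt "0 0 18" --pt "0 0 0" --yaw '[0, 0, 0, 0, 0, 0, 0, 0]'

```text
t: 15.13
ee_pos: [612.7, -403.8, 217.9]
orientation: [1.9, 2.487, 0.0]
ft_force: [-0.4, -0.9, -2.9]
width: 30.2
grasp_force: 30.0
```

```bash
python3 - <<'E'
from m import *
np.set_printoptions(precision=3,suppress=True)
o=ctrl.get_obs();print(o['t'],o['ee_pos'],o['orientation'],o['ft_force'],o['width'],o['grasp_force'],o['qpos'])
Q=np.load('cam_top.npy')[:,:3]; Q=Q[Q[:,2]>70]
# ransac plane with tilt 25-35
rng=np.random.default_rng(0);best=0
for i in range(3000):
    a=Q[rng.choice(len(Q),3,False)]; n=np.cross(a[1]-a[0],a[2]-a[0]); l=np.linalg.norm(n)
    if l<200: continue
    n/=l; n*=np.sign(n[2])
    k=abs((Q-a[0])@n)<1.5
    if k.sum()>best: best=k.sum();K=k
F=Q[K]; c=F.mean(0); n=np.linalg.svd(F-c)[2][2]; n*=np.sign(n[2])
print('n',n,'tilt',np.degrees(np.arccos(n[2])),'heading',np.degrees(np.arctan2(n[1],n[0])),len(F))
e1=np.cross(n,[0,0,1]);e1/=np.linalg.norm(e1);e2=np.cross(n,e1)
q=np.c_[(F-c)@e1,(F-c)@e2]; cc,r=cv2.minEnclosingCircle(q.astype(np.float32)); 
g=c+cc[0]*e1+cc[1]*e2; print('glass',g,'mean',c,'r',r)
h=np.array([n[0],n[1]])/np.hypot(n[0],n[1]); nn=np.array([h[0]*.5,h[1]*.5,.866]); print('view',g+80*nn,'n30',nn)
# tool axis from scene cloud: points of holder below the fingers
X=C['scene']; g0=o['ee_pos']
u=np.array([.263,-.965,0])
D=X-np.array([g0[0],g0[1],g0[2]+19]); px=P['scene']['pixels'].astype(int)
sat=px.max(-1)-px.min(-1)
m=(np.abs(D@np.array([.965,.263,0]))<26)&(D[...,2]<-20)&(D[...,2]>-75)&(np.abs(D@u)<70)
S=D[m]; print('holder pts',len(S))
# profile: per z bins mean of u and v
for z in range(-75,-15,6):
    k=(S[:,2]>=z)&(S[:,2]<z+6)
    if k.sum()>3: print(z+3,k.sum(),(S[k]@u).min(),(S[k]@u).max(),(S[k]@u).mean())
for n_ in('tool_grip','tool_end'):
    L={c:models.landmark_of(P[c],n_)[:1] for c in P}
    print(n_,{c:(np.array(L[c][0]['location']),L[c][0]['conf']) for c in L if L[c]})
    if all(L.values()): print(two(P['scene'],L['scene'][0]['location'],P['top'],L['top'][0]['location']))
E
```

```text
15.2333 [ 610.018 -401.893  212.168] [ 1.905  2.494 -0.   ] [-0.538  0.158 -3.763] 29.806752025899936 29.99920517206192 [-0.599  0.588  1.38  -0.     1.17  -0.865]
n [-0.485 -0.077  0.871] tilt 29.388349559366176 heading -170.99423551307743 365
glass [558.893 267.653  94.64 ] mean [558.701 268.754  94.63 ] r 30.96202278137207
view [519.386 261.392 163.92 ] n30 [-0.494 -0.078  0.866]
holder pts 114
-60 8 -40.21594142079958 -26.94946204382117 -34.24586956022921
-54 15 -40.520278191585454 -25.607084149689694 -33.912129011988824
-48 18 -39.3971260749902 -24.762357590200676 -32.749147573294835
-42 18 -35.55175971931162 -19.840860825577302 -30.640988333418843
-36 18 -33.0913088109716 -19.252974918667448 -28.055178886860112
-30 19 -33.2808070710599 -2.7324036856956373 -24.721441014235275
-24 13 -27.919481819984657 -0.4572575579555001 -13.43995310459894
-18 5 -26.08436532723352 -7.091238829034697 -16.86063864529396
tool_grip {'scene': (array([123.9, 123.2]), 0.72), 'top': (array([459. , 163.5]), 0.92)}
(array([ 611.295, -396.075,  234.312]), np.float64(6.043014701740926))
tool_end {'scene': (array([136.4, 148.2]), 0.68), 'top': (array([428.8, 173.4]), 0.89)}
(array([ 602.73 , -371.78 ,  164.882]), np.float64(13.404744975226714))
```

Call:
play_rows --pt "-1.9 10 10" --pt "-3.9 20 10" --pt "-5.8 30 10" --pt "-6.9 36 0" --pt "-6.9 36 0" --pt "-6.9 36 0" --pt "-6.9 36 0" --pt "-6.9 36 0" --yaw '[-2, -4, -5, -5.5, -5.5, -5.5, -5.5, -5.5]'

```text
t: 16.1
ee_pos: [562.2, -159.3, 240.2]
orientation: [-2.627, -1.721, 0.002]
ft_force: [-0.2, 0.6, -3.6]
width: 30.2
grasp_force: 30.0
```

Call:
play_rows --pt "-6.9 36 0" --pt "-6.9 36 0" --pt "-6.9 36 0" --pt "-6.9 36 0" --pt "-6.9 36 0" --pt "-6.9 36 0" --pt "-6.9 36 0" --pt "-6.9 36 0" --yaw '[-5.5, -5.5, -5.5, -5.5, -5.5, -5.5, -5.5, -5.5]'

```text
t: 16.77
ee_pos: [507.0, 128.5, 240.5]
orientation: [3.081, 0.612, -0.002]
ft_force: [1.5, 1.1, -3.9]
width: 29.8
grasp_force: 30.0
```

Call:
play_rows --pt "-6.9 36 0" --pt "-6.9 36 0" --pt "-5.8 30 0" --pt "-3.5 18 0" --pt "-2.2 9.4 0" --pt "0 0 0" --pt "0 0 0" --pt "0 0 0" --yaw '[-5.5, -4, -2.5, -1.7, 0, 0, 0, 0]'

```text
t: 17.43
ee_pos: [482.8, 255.2, 241.0]
orientation: [3.131, 0.248, -0.001]
ft_force: [0.1, -0.0, -4.8]
width: 29.8
grasp_force: 30.0
```

```bash
cat > fin.py <<'E'
from m import *
o=ctrl.get_obs();a=o['orientation'];print(o['t'],o['ee_pos'],'toolY',np.degrees(2*np.arctan2(a[1],a[0]))%360-90,o['ft_force'],o['width'],o['grasp_force'])
G=np.array([560,267.5,94.6]);N=np.array([-.494,-.078,.866]);V=G+80*N
for n_ in('tool_grip','tool_end'):
    L={c:models.landmark_of(P[c],n_)[:1] for c in P}
    if all(L.values()): print(n_,two(P['scene'],L['scene'][0]['location'],P['top'],L['top'][0]['location']))
g=o['ee_pos']+[0,0,19]; e=np.array([.988,.156,0]); w=np.array([-.156,.988,0])
D=C['scene']-g
m=(np.abs(D@w)<30)&(D[...,2]<-20)&(D[...,2]>-78)&(np.abs(D@e)<70)
S=D[m]
for z in range(-78,-18,6):
    k=(S[:,2]>=z)&(S[:,2]<z+6)
    if k.sum()>3: q=S[k]; print(z+3,k.sum(),'e',(q@e).min(),(q@e).max(),'w',(q@w).min(),(q@w).max())
print('want grip',V+74.2*N,'view',V)
b=cv2.resize(P['scene']['pixels'][130:330,290:490,::-1],(600,600)); cv2.imwrite('pics/f_%d.png'%int(o['t']*10),b)
E
python3 fin.py; ls pics
```

```text
17.5333 [483.1 255.1 241.2] toolY -81.01601878252225 [-0.6 -0.9 -3.7] 30.349153099307387 29.99917209148407
tool_grip (array([526.6, 277. ,  73. ]), np.float64(52.28551579891296))
tool_end (array([599.4, 187.7, 220.6]), np.float64(190.32179724185724))
-63 16 e 36.257315405290015 44.232828136521 w -8.020678922806246 7.385870967532792
-57 29 e 32.95003775262229 45.1196476926909 w -8.460510123424509 8.115303629693003
-51 27 e 29.637865183475004 42.254324176417065 w -9.041352818605018 7.950368954648216
-45 29 e 29.091391303745787 40.070905582470594 w -8.420605001765933 7.644642650109916
-39 27 e 28.190272071159626 38.23692821010885 w -8.601673799414838 8.357829899475018
-33 26 e 25.884032494162078 35.48201089534008 w -8.796255221614388 7.1185383935061655
-27 23 e 5.258212369511667 36.44890985607363 w -20.655022523766696 20.29397627819743
-21 45 e 9.443478785303832 43.533318063457386 w -21.038014638412736 19.826165831364655
want grip [483.8 255.5 228.1] view [520.5 261.3 163.9]
b.png
f_175.png
i1.png
i2.png
i3.png
i4.png
s1.png
s2.png
scene0.png
t1.png
top0.png
```

```bash
cat > cyl.py <<'E'
from m import *
from scipy.optimize import least_squares
o=ctrl.get_obs(); g=o['ee_pos']+[0,0,19]; e=np.array([.988,.156,0]); w=np.array([-.156,.988,0]); B=np.c_[e,w,[0,0,1]]
N0=np.array([-.5,0,.866])
for c in('scene','top'):
    D=(C[c]-g)@B
    s=D@N0; r=np.linalg.norm(D-s[...,None]*N0,axis=-1)
    m=(s<-38)&(s>-72)&(r<17); S=D[m]
    if len(S)<15: print(c,len(S)); continue
    def f(p):
        n=np.array([p[0],p[1],1]);n/=np.linalg.norm(n); q=S-[p[2],p[3],-50]; return np.linalg.norm(np.cross(q,n),axis=1)-9
    q=least_squares(f,[-.577,0,29,0],loss='soft_l1',f_scale=1.)
    sc=D[(s<-20)&(s>-95)&(r<12)]@N0
    print(c,len(S),'tilt',np.degrees(np.arctan(-q.x[0])),'side',np.degrees(np.arctan(q.x[1])),'pos at -50',q.x[2:],'rms',np.sqrt(np.mean(f(q.x)**2)),'end s',np.percentile(sc,[1,3,6]))
E
python3 cyl.py
```

```text
scene 142 tilt 22.715525472189974 side 1.142399320986069 pos at -50 [30.1 -1.3] rms 1.3930731478836529 end s [-77.2 -76.3 -74.4]
top 2
```

View pics/f_175.png

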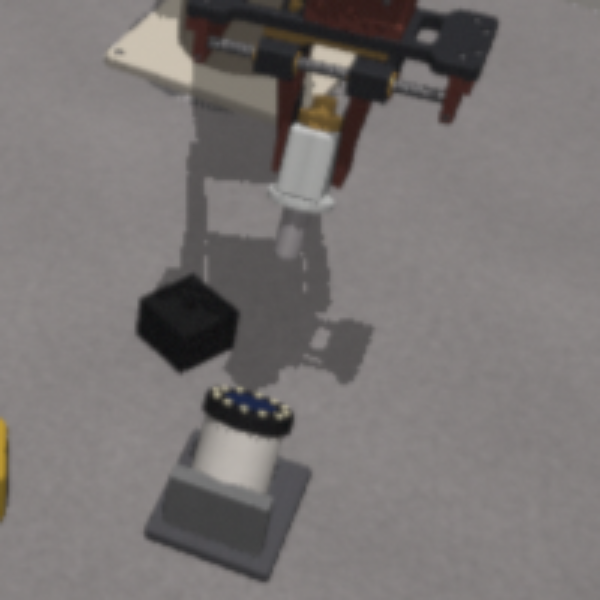

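```bash
python3 - <<'E'
from h import *
np.set_printoptions(precision=1,suppress=True)
p=shot('scene');o=ctrl.get_obs();g=o['ee_pos']+[0,0,19];T=np.array(p['T']);print(g)
def pr(Y):
    c=T[:3,:3].T@(Y-T[:3,3]);return np.array([p['cx']+p['fx']*c[0]/-c[2],p['cy']-p['fy']*c[1]/-c[2]])
for th in(20,23,26,30,34):
    t=np.radians(th);n=np.array([-.988*np.sin(t),-.156*np.sin(t),np.cos(t)])
    E,F,H=pr(g-74.2*n),pr(g-31*n),pr(g+37.8*n)
    print(th,'end',E,'flange',F,'nose',H,'nose-end',H-E,'flange-end',F-E,pr(g))
b=cv2.resize(p['pixels'][155:225,360:430,::-1],(600,600),interpolation=cv2.INTER_CUBIC);cv2.imwrite('pics/z.png',b)
E
```

```text
[482.9 256.1 260.4]
20 end [386.8 213.1] flange [391.8 193.1] nose [400.1 160. ] nose-end [ 13.3 -53.1] flange-end [  5. -20.] [395.5 178.3]
23 end [386.4 213.5] flange [391.7 193.2] nose [400.3 159.8] nose-end [ 13.9 -53.7] flange-end [  5.3 -20.3] [395.5 178.3]
26 end [386.  213.9] flange [391.5 193.4] nose [400.5 159.7] nose-end [ 14.5 -54.2] flange-end [  5.5 -20.6] [395.5 178.3]
30 end [385.6 214.3] flange [391.3 193.5] nose [400.7 159.6] nose-end [ 15.2 -54.6] flange-end [  5.8 -20.8] [395.5 178.3]
34 end [385.1 214.5] flange [391.2 193.5] nose [400.9 159.7] nose-end [ 15.8 -54.8] flange-end [  6. -21.] [395.5 178.3]
```

View pics/z.png

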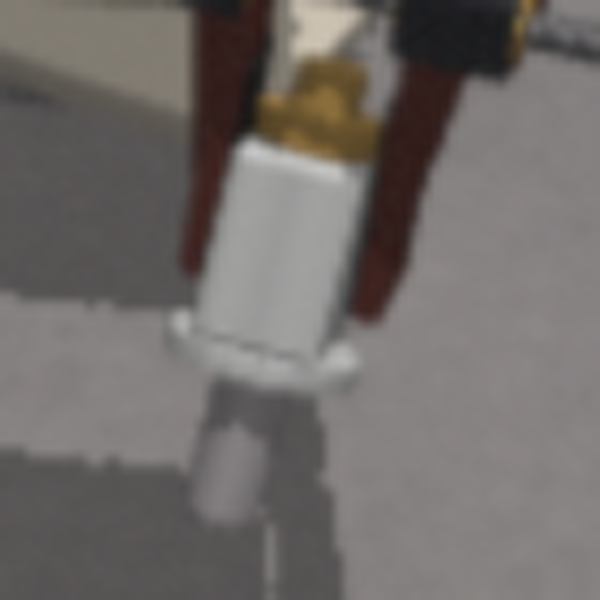

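```bash
python3 - <<'E'
from m import *
o=ctrl.get_obs(); g=o['ee_pos']+[0,0,19]; e=np.array([.988,.156,0]); w=np.array([-.156,.988,0]); B=np.c_[e,w,[0,0,1]]
N0=np.array([-.5,0,.866])
p=P['scene'];v,u=np.mgrid[:384,:512]
D=(C['scene']-g)@B; s=D@N0
for nm,(s0,s1,ww) in {'body':(-16,14,12),'shank':(-70,-42,6)}.items():
    m=(s>s0)&(s<s1)&(abs(D[...,1])<ww)&(u>375)&(u<410)&(v>165)&(v<220)&(np.linalg.norm(D,axis=-1)<90)
    S=D[m]
    for it in range(5):
        A=np.c_[np.ones(len(S)),S[:,1],S[:,1]**2,S[:,2]]; k=np.linalg.lstsq(A,S[:,0],rcond=None)[0]; r=S[:,0]-A@k; 
        if it<4: S=S[abs(r)<max(2.5,2*r.std())]
    print(nm,len(S),'tilt',np.degrees(np.arctan(-k[3])),'coef',k,'std',r.std())
E
```

```text
body 176 tilt 22.752436012145136 coef [29.1  0.  -0.  -0.4] std 1.5438375211092235
shank 80 tilt 19.841644060948575 coef [21.2 -0.2 -0.1 -0.4] std 1.6191748714989824
```

```bash
python3 - <<'E'
from m import *
for c in P:
    X=C[c]; m=(abs(X[...,2]-40)<3)&(np.linalg.norm(X[...,:2]-[436.7,160.3],axis=-1)<45)&(P[c]['pixels'].max(-1)<70)
    S=X[m]; print(c,len(S),cv2.minAreaRect(S[:,:2].astype(np.float32)),cv2.boxPoints(cv2.minAreaRect(S[:,:2].astype(np.float32))).tolist())
    Z=X[...,2]; m=(Z>5)&(Z<110)&(np.linalg.norm(X[...,:2]-[568,269],axis=-1)<85)&(abs(P[c]['pixels'].astype(int).max(-1)-0)>0)
    S=X[m]; print('camera xy min',np.percentile(S[:,:2],0.5,axis=0),np.percentile(S[:,:2],99.5,axis=0),S[:,2].max())
E
```

```text
scene 358 ((436.4036560058594, 161.09413146972656), (57.33278274536133, 58.36522674560547), 68.79926300048828) [[398.8293151855469, 144.92140197753906], [453.2443542480469, 123.81440734863281], [473.9779968261719, 177.26686096191406], [419.5629577636719, 198.3738555908203]]
camera xy min [518.1 223.1] [633.4 320.2] 109.61862765212857
top 527 ((434.05767822265625, 161.84494018554688), (56.175025939941406, 56.607749938964844), 68.14815521240234) [[397.3330383300781, 146.31045532226562], [449.8735046386719, 125.2406005859375], [470.7823181152344, 177.37942504882812], [418.2418518066406, 198.44927978515625]]
camera xy min [522.  220.3] [630.8 314.7] 109.87730487160263
```

Call:
play_rows --pt "-2 -4 0" --pt "-4 -9 0" --pt "-6 -12 0" --pt "-6 -12 0" --pt "-6 -12 0" --pt "-6 -12 0" --pt "-6 -12 0" --pt "-5.5 -9.2 0" --yaw '[3, 6, 7, 7, 7, 7, 7, 7]'

```text
t: 18.75
ee_pos: [440.9, 173.5, 241.4]
orientation: [2.715, 1.58, -0.0]
ft_force: [0.7, -0.4, -4.2]
width: 29.9
grasp_force: 30.0
```

Call:
play_rows --pt "0 0 -10" --pt "0 0 -20" --pt "0 0 -30" --pt "0 0 -30" --pt "0 0 -25" --pt "0 0 -20" --pt "0 0 -10" --pt "0 0 0" --yaw '[5.5, 3, 0, 0, 0, 0, 0, 0]'

```text
t: 19.42
ee_pos: [440.1, 173.8, 94.6]
orientation: [-2.595, -1.769, 0.006]
ft_force: [-0.5, -0.6, -4.1]
width: 29.8
grasp_force: 30.0
```

Call:
play_rows --pt "0 0 -10" --pt "0 0 -6" --pt "0 0 -4" --pt "0 0 0" --pt "0 0 0" --pt "0 0 0" --yaw '[0, 0, 0, 0, 0, 0]'

```text
t: 19.92
ee_pos: [441.7, 174.3, 76.8]
orientation: [2.596, 1.769, 0.001]
ft_force: [0.2, 1.6, -3.1]
width: 29.8
grasp_force: 30.0
```

Call:
play_rows --pt "-0.7 -1.9 0" --pt "-0.7 -1.9 0" --pt "0 0 0" --pt "0 0 0" --yaw '[0, 0, 0, 0]'

```text
t: 20.25
ee_pos: [439.9, 170.3, 76.5]
orientation: [2.596, 1.769, 0.0]
ft_force: [0.5, 0.5, -3.6]
width: 30.1
grasp_force: 30.0
```

Call:
play_rows --pt "-0.7 -1.9 0" --pt "-0.7 -1.9 0" --pt "0 0 0" --pt "0 0 0" --yaw '[0, 0, 0, 0]'

```text
t: 20.58
ee_pos: [438.4, 166.4, 76.4]
orientation: [-2.596, -1.769, 0.0]
ft_force: [-0.4, 1.2, -3.8]
width: 29.9
grasp_force: 30.0
```

Call:
play_rows --pt "-0.7 -1.9 0" --pt "-0.7 -1.9 0" --pt "0 0 0" --pt "0 0 0" --yaw '[0, 0, 0, 0]'

```text
t: 20.92
ee_pos: [438.3, 163.8, 76.9]
orientation: [-2.596, -1.768, -0.005]
ft_force: [1.4, 5.8, -3.0]
width: 29.9
grasp_force: 30.0
```

```bash
cat > cyl2.py <<'E'
from m import *
from scipy.optimize import least_squares
o=ctrl.get_obs(); g=o['ee_pos']+[0,0,19]; a=o['orientation']; ps=2*np.arctan2(a[1],a[0])-np.pi/2  # tool y angle
print(o['t'],o['ee_pos'],np.degrees(ps)%360,o['ft_force'])
h=ps-np.pi/2   # nose heading = toolY - 90 (mod 360)
e=-np.array([np.cos(h),np.sin(h),0]); w=np.array([-e[1],e[0],0]); B=np.c_[e,w,[0,0,1]]
for th in(23,30):
  t=np.radians(th); N0=np.array([-np.sin(t),0,np.cos(t)])
  for c in('scene','top'):
    D=(C[c]-g)@B; D0=D-[4,0,0]
    s=D0@N0; r=np.linalg.norm(D0-s[...,None]*N0,axis=-1)
    m=(s<-38)&(s>-74)&(r<16); S=D[m]
    if len(S)<25: print(c,len(S)); continue
    def f(p):
        n=np.array([p[0],p[1],1]);n/=np.linalg.norm(n); return np.linalg.norm(np.cross(S-[p[2],p[3],-50],n),axis=1)-9
    q=least_squares(f,[-np.tan(t),0,29,0],loss='soft_l1',f_scale=1.)
    print(c,len(S),'tilt',np.degrees(np.arctan(-q.x[0])),'side',np.degrees(np.arctan(q.x[1])),'pos at -50',q.x[2:],'rms',np.sqrt(np.mean(f(q.x)**2)))
E
python3 cyl2.py
```

```text
21.0167 [438.3 163.8  76.9] 338.527509622153 [ 1.2  5.8 -2.7]
scene 124 tilt 15.229874044964076 side 8.119366993838472 pos at -50 [28.8 -1.8] rms 3.027120473203525
top 0
scene 101 tilt 21.561854622556865 side -0.7786772026110536 pos at -50 [30.  -1.2] rms 1.7204753808335644
top 0
```

Call:
play_rows --pt "-0.7 -1.8 0" --pt "-0.7 -1.8 0" --pt "-0.7 -1.8 0" --pt "-0.7 -1.8 0" --pt "-0.7 -1.8 0" --pt "0 0 0" --pt "0 0 0" --yaw '[0, 0, 0, 0, 0, 0, 0]'

```text
t: 21.6
ee_pos: [435.7, 155.0, 77.2]
orientation: [2.596, 1.768, 0.008]
ft_force: [1.8, 5.2, -0.9]
width: 29.7
grasp_force: 30.0
```

```bash
python3 cyl2.py
```

```text
21.7 [435.7 155.   77.2] 338.5276904711511 [ 1.4  5.8 -1.2]
scene 68 tilt 48.959164391219446 side -16.49258318839782 pos at -50 [25.8 -4.6] rms 3.4388854533352156
top 0
scene 126 tilt 19.716300180856848 side 8.916279659668437 pos at -50 [36.8 -2.2] rms 2.8506359261654803
top 0
```

Call:
play_rows --pt "0.7 1.9 0" --pt "0.7 1.9 2" --pt "1.5 3.7 5" --pt "0 0 20" --pt "0 0 30" --pt "0 0 35" --pt "0 0 30" --pt "0 0 10" --yaw '[0, 0, 0, 0, 0, 5, 7, 7]'

```text
t: 22.37
ee_pos: [438.1, 162.0, 212.7]
orientation: [2.26, 2.179, 0.008]
ft_force: [1.1, -0.2, -3.1]
width: 30.0
grasp_force: 30.0
```

Call:
play_rows --pt "0 0 0" --pt "0 0 0" --pt "0 0 0" --pt "0 0 0" --pt "0 0 0" --pt "0 0 0" --pt "0 0 0" --pt "0 0 0" --yaw '[7, 7, 7, 7, 7, 7, 6, 4.5]'

```text
t: 23.03
ee_pos: [435.9, 161.2, 208.4]
orientation: [-1.065, -2.955, 0.001]
ft_force: [-0.5, -0.2, -3.1]
width: 30.1
grasp_force: 30.0
```

Call:
play_rows --pt "0 0 0" --pt "0 0 0" --pt "0 0 0" --yaw '[0, 0, 0]'

```text
t: 23.28
ee_pos: [436.3, 161.3, 208.4]
orientation: [-1.076, -2.951, 0.0]
ft_force: [0.6, -0.5, -3.5]
width: 30.1
grasp_force: 30.0
```

```bash
cat > side.py <<'E'
from m import *
p=P['scene'];o=ctrl.get_obs();g=o['ee_pos']+[0,0,19];a=o['orientation'];ps=2*np.arctan2(a[1],a[0])-np.pi/2;h=ps-np.pi/2
print(o['t'],o['ee_pos'],'nose heading',np.degrees(h),o['ft_force'])
T=np.array(p['T'])
def pr(Y):
    c=T[:3,:3].T@(Y-T[:3,3]);return np.array([p['cx']+p['fx']*c[0]/-c[2],p['cy']-p['fy']*c[1]/-c[2]])
c0=pr(g).round().astype(int);print('grip px',pr(g))
u0,v0=c0[0]-35,c0[1]-30
b=cv2.resize(p['pixels'][v0:v0+70,u0:u0+70,::-1],(700,700),interpolation=cv2.INTER_CUBIC)[:600]
for th,col in((20,(0,255,0)),(25,(255,0,0)),(30,(0,0,255)),(35,(255,255,0))):
    t=np.radians(th);n=np.array([np.cos(h)*np.sin(t),np.sin(h)*np.sin(t),np.cos(t)]);E,H=pr(g-74.2*n),pr(g+37.8*n);d=H-E
    print(th,'end',E,'nose',H,'angle in image',np.degrees(np.arctan2(d[0],-d[1])))
cv2.imwrite('pics/side_%d.png'%int(o['t']*10),b);print(u0,v0,'pics/side_%d.png'%int(o['t']*10))
# image axis from non-background pixels of the bright body via PCA of cloud as well
B=np.c_[[-np.cos(h),-np.sin(h),0],[np.sin(h),-np.cos(h),0],[0,0,1]]
D=(C['scene']-g)@B
m=(np.linalg.norm(D,axis=-1)<90)&(D[...,2]<-18)&(abs(D[...,1])<25)
for z in range(-78,-18,5):
    q=D[m&(D[...,2]>=z)&(D[...,2]<z+5)]
    if len(q)>3: print(z+2.5,len(q),'e',np.percentile(q[:,0],[4,96]),'mid',np.percentile(q[:,0],[4,96]).mean())
E
python3 side.py
```

```text
23.3833 [436.4 161.3 208.4] nose heading -400.03096570472235 [ 0.3  0.5 -3.9]
grip px [361.1 165.9]
20 end [368.2 190. ] nose [357.2 152.8] angle in image -16.50156546050486
25 end [370.8 188.7] nose [355.8 153.5] angle in image -23.156519088486323
30 end [373.3 187.2] nose [354.4 154.3] angle in image -29.95152184806384
35 end [375.8 185.6] nose [353.1 155.2] angle in image -36.80194418341349
326 136 pics/side_233.png
-60.5 6 e [33.1 42.1] mid 37.615327893836884
-55.5 16 e [30.5 48.7] mid 39.60161759085525
-50.5 16 e [28.3 44.2] mid 36.2986081074421
-45.5 13 e [26.5 43.2] mid 34.87413641121233
-40.5 10 e [28.2 42.4] mid 35.29171052673812
-35.5 7 e [ 6.1 14.9] mid 10.467196061703863
-30.5 17 e [ 7.4 21.6] mid 14.533304004486503
-25.5 29 e [10.4 31.2] mid 20.821843940169007
-20.5 32 e [-10.2  39.5] mid 14.668627426457244
```

```bash
cat > sil.py <<'E'
from m import *
from scipy.optimize import minimize
o=ctrl.get_obs();g=o['ee_pos']+[0,0,19];a=o['orientation'];ps=2*np.arctan2(a[1],a[0])-np.pi/2;h=ps-np.pi/2
p=P['scene'];T=np.array(p['T']);X=C['scene']
e=-np.array([np.cos(h),np.sin(h),0]);w=np.array([-e[1],e[0],0])
K=5
c=T[:3,:3].T@(g-T[:3,3]);u0=int(p['cx']+p['fx']*c[0]/-c[2])-40;v0=int(p['cy']-p['fy']*c[1]/-c[2])-30
zt=g[2]-24
M=(X[...,2]>g[2]-95)&(np.linalg.norm(X-g,axis=-1)<95)
low=(X[...,2]<zt)
M=(M&low)[v0:v0+80,u0:u0+80].astype(np.uint8); print('mask px',M.sum())
M=cv2.resize(M,None,fx=K,fy=K,interpolation=cv2.INTER_LINEAR)
M=(cv2.GaussianBlur(M.astype(np.float32),(0,0),3)>.5)
def ring(r,s):
    t=np.linspace(0,2*np.pi,48,endpoint=False); return np.c_[r*np.cos(t),r*np.sin(t),np.full(48,s)]
parts=[(ring(7,0),ring(9,5)),(ring(9,5),ring(9,40)),(ring(22,40),ring(22,46))]
bx=np.array([[x,y] for x in(-18,18) for y in(-15,15)])
parts.append((np.c_[bx,np.full(4,46)],np.c_[bx,np.full(4,92)]))
def model(q):
    th,de,ds=q; t=np.radians(th); n=-np.sin(t)*e+np.cos(t)*np.array([0,0,1]); f=np.cos(t)*e+np.sin(t)*np.array([0,0,1])
    I=np.zeros(M.shape,np.uint8)
    for A,Bq in parts:
        Q=np.r_[A,Bq]; Y=g+de*e+np.outer(Q[:,0],f)+np.outer(Q[:,1],w)+np.outer(Q[:,2]-74.2+ds,n)
        # clip body part at zt by sampling
        if Y[:,2].max()>zt:
            k=len(A); L=np.linspace(0,1,25)[:,None,None]; Z=(Y[:k]*(1-L)+Y[k:]*L).reshape(-1,3); Y=Z[Z[:,2]<zt]
            if len(Y)<3: continue
        cc=(Y-T[:3,3])@T[:3,:3]; uv=np.c_[p['cx']+p['fx']*cc[:,0]/-cc[:,2]-u0+.5,p['cy']-p['fy']*cc[:,1]/-cc[:,2]-v0+.5]*K
        cv2.fillConvexPoly(I,cv2.convexHull(uv.astype(np.float32)).round().astype(np.int32),1)
    return I>0
def cost(q): I=model(q); return 1-(I&M).sum()/(I|M).sum()
R=[]
for th in range(16,44,2):
    r=minimize(lambda x:cost([th,*x]),[5,0],method='Nelder-Mead',options=dict(initial_simplex=[[0,0],[8,0],[3,4]],maxiter=60)); R.append((r.fun,th,*r.x))
for r in sorted(R)[:6]: print(np.array(r).round(3))
b=sorted(R)[0]; r=minimize(cost,b[1:],method='Nelder-Mead',options=dict(initial_simplex=[b[1:],[b[1]+3,*b[2:]],[b[1],b[2]+3,b[3]],[b[1],b[2],b[3]+3]]))
th,de,ds=r.x;t=np.radians(th);print('best tilt,de,ds',r.x,r.fun); n=-np.sin(t)*e+np.cos(t)*np.array([0,0,1]); print('end rel TCP: e',de+(74.2-ds)*np.sin(t),'z',19-(74.2-ds)*np.cos(t))
E
python3 sil.py
```

```text
mask px 105
[ 0.6 28.  11.   4. ]
[ 0.6 26.  13.   4.8]
[ 0.6 30.   8.3  3.3]
[ 0.6 32.   5.4  2.4]
[ 0.6 24.  14.4  5.4]
[ 0.6 34.   3.1  1.5]
best tilt,de,ds [27.7 11.2  4.2] 0.5705237932214995
end rel TCP: e 43.743745999669144 z -42.95471220528293
```

```bash
python3 - <<'E'
from m import *
o=ctrl.get_obs();g=o['ee_pos']+[0,0,19]
p=P['scene'];X=C['scene']; px=p['pixels'].astype(int)
print(o['ee_pos'])
for v in range(148,196):
    print(v,' '.join('%3d'%px[v,u].mean() for u in range(346,386)))
print()
for v in range(160,196):
    print(v,' '.join('%3d'%(X[v,u,2] if X[v,u,2]==X[v,u,2] else -1) for u in range(346,386)))
E
```

```text
[436.5 161.3 208.4]
148 121 121 121 121 120 115  87  51  30  23  25  34  55  71  67  77  84  79  64  39  27  26  30  38  44  46  43  42  40  37  38  38  34  32  34  31  31  32  33  31
149 121 121 121 121 121 119  97  56  34  27  26  32  55  70  61  66  76  84  79  51  32  25  27  31  33  37  35  31  30  32  30  31  29  31  28  30  29  28  30  29
150 121 121 121 122 121 120 101  60  35  27  24  32  51  65  58  49  63  67  66  49  36  27  26  28  31  32  31  29  29  29  28  30  29  30  31  30  30  32  32  30
151 121 121 122 121 122 119 101  60  35  27  24  28  37  52  51  46  53  53  56  45  35  29  30  30  30  29  29  29  30  29  30  31  30  30  33  33  33  33  35  34
152 122 121 121 122 121 119 101  58  36  26  27  40  41  46  52  45  43  44  52  43  37  34  40  35  30  30  30  32  33  33  34  34  36  36  34  38  38  39  41  39
153 121 121 122 121 122 118  93  54  36  26  36  65  71  73  72  52  38  38  46  41  34  36  41  35  34  33  33  33  39  39  37  37  37  37  36  41  41  43  41  40
154 121 121 121 121 121 118  88  50  33  27  43  73  80  82  78  56  37  33  37  37  37  35  40 
[... 11996 characters left out ...]
   0   0   0   0   0   0   2   2  -1   0  -3
192  -2  -3   0  -2  -1   0  -1   1  -2   0   1  -1   0   0  -3  -1  -3   0   2   0   1  -1  -1   0   1   0   0   1   0  -2   0  -2   2   0   0   0  -1   0   0  -1
193  -1   0   0  -1  -1   2   0  -1   0  -2   0  -1   0   0   2   0  -2  -1   2  -1   0   0   0   0  -1   0   0  -1   0  -1  -2   1   1   0  -2  -4  -3   0   1   0
194  -2  -2   0   2   0   0   0   0  -2   1   0   0   1   0   0   1  -1   1  -1  -3   0   0   1   0   0  -3  -2   0  -2  -3  -4   0  -1   2   0  -2  -2   1   0   2
195  -2  -1  -1   0   0   0  -1   1  -2   3   0   0   0  -2   3   0   0   1   1   0  -3  -1  -4  -2  -2  -1   0   0   0  -1  -1   0   0  -1  -1   0   0   0   0   0
```

```bash
python3 - <<'E'
s=open('sil.py').read()
a=s.index("zt=g[2]-24"); b=s.index("def ring")
s=s[:a]+'''zt=g[2]+400
G=p['pixels'].astype(int).mean(-1); Z=X[...,2]
fg=(Z>g[2]-90)&(Z<g[2]+60)&(np.linalg.norm(X-g,axis=-1)<110)
ign=(fg&(G<VG))|(Z>g[2]+25)|~np.isfinite(Z)
ign=cv2.dilate(ign.astype(np.uint8),np.ones((3,3),np.uint8))>0
ign&=~((Z<g[2]-36)&fg)
ign[:int(v0+30)]=True
up=lambda m:cv2.resize(m[v0:v0+80,u0:u0+80].astype(np.float32),None,fx=K,fy=K,interpolation=cv2.INTER_LINEAR)>.5
M=up(fg);V=~up(ign);print('px',(fg&~ign)[v0:v0+80,u0:u0+80].sum())
'''+s[b:]
s=s.replace("return 1-(I&M).sum()/(I|M).sum()","return 1-(I&M&V).sum()/((I|M)&V).sum()")
s=s.replace("range(16,44,2)","range(14,42,2)").replace("from m import *","from m import *\nVG=62")
s=s.replace(".round(3))","*[1000,1,1,1])")
open('sil.py','w').write(s)
E
python3 sil.py
```

```text
px 195
[40.5 28.  11.   4. ]
[58.8 26.  12.6  5.2]
[68.5 30.   9.2  3. ]
[102.6  24.   14.    5.8]
[111.7  32.    7.8   1.9]
[151.9  22.   15.3   5.9]
best tilt,de,ds [28. 11.  4.] 0.04048663741523728
end rel TCP: e 43.98207065484796 z -43.00107592302876
```

Call:
play_rows --pt "1 2.3 0" --pt "2 4.6 0" --pt "2 4.6 0" --pt "2 4.6 0" --pt "2 4.6 0" --pt "2 4.6 0" --pt "2 4.6 0" --pt "2 4.6 0" --yaw '[-3, -6, -7, -7, -7, -7, -7, -7]'

```text
t: 24.35
ee_pos: [451.5, 196.0, 208.3]
orientation: [-2.247, -2.196, 0.0]
ft_force: [-0.3, 0.3, -4.0]
width: 30.1
grasp_force: 30.0
```

Call:
play_rows --pt "2 4.6 0" --pt "2 4.6 0" --pt "2 4.6 0" --pt "2 4.6 0" --pt "2 4.6 0" --pt "2 4.6 0" --pt "2 4.6 0" --pt "2 4.6 0" --yaw '[-7, -7, -7, -7, -7, -7, -7, -7]'

```text
t: 25.02
ee_pos: [467.5, 232.8, 208.2]
orientation: [-3.015, -0.884, 0.001]
ft_force: [-0.8, 0.5, -4.0]
width: 29.6
grasp_force: 30.0
```

Call:
play_rows --pt "2 4.6 0" --pt "2 4.6 0" --pt "2 4.6 0" --pt "2 4.6 0" --pt "1.6 3.4 -1.5" --pt "0 0 0" --pt "0 0 0" --pt "0 0 0" --yaw '[-7, -7, -6, -4, 0, 0, 0, 0]'

```text
t: 25.68
ee_pos: [476.8, 254.2, 206.7]
orientation: [3.131, 0.25, -0.001]
ft_force: [-0.1, -0.5, -4.8]
width: 30.1
grasp_force: 30.0
```

```bash
cat cyl2.py | sed 's/D0=D-\[4,0,0\]/D0=D-[11,0,0]/' > cyl3.py; python3 cyl3.py; python3 - <<'E'
from m import *
o=ctrl.get_obs();print(o['ee_pos'],o['qpos'],o['grasp_force'])
print('end est',o['ee_pos']+[43.5,6.9,-43])
# bystanders and pin
for n in('cutter_mid','cup_mid','tape_mid','pin_tip','pin_grip','tool_end'):
    L={c:models.landmark_of(P[c],n)[:1] for c in P}
    for c in L:
        for k in L[c]: print(n,c,np.array(k['location']),round(k['conf'],2))
E
```

```text
25.7833 [476.9 254.2 206.9] 279.09424227134514 [-0.1 -0.1 -3.5]
scene 119 tilt 25.567959885630973 side -1.107612304142409 pos at -50 [38.1 -1. ] rms 1.089268868465129
top 18
scene 148 tilt 27.272934853801143 side 0.5044386706176966 pos at -50 [38.8 -1.2] rms 1.400416828816962
top 20
[477.  254.2 206.9] [0.5 0.3 1.8 0.  1.  1.9] 29.999278485774994
end est [520.5 261.1 163.9]
cutter_mid scene [179.5 182.4] 0.63
cutter_mid top [374.  187.5] 0.57
cup_mid scene [240.6 201.8] 0.71
cup_mid top [293.3 207.8] 0.57
tape_mid top [202.2 146.1] 0.76
pin_tip scene [282.3 284.8] 0.18
pin_tip top [140.4 192.4] 0.73
pin_grip top [420.5 208.6] 0.58
tool_end scene [384.3 230.3] 0.69
tool_end top [121.6 206.2] 0.39
```

```bash
python3 -c "
from workcell import ticket
print(ticket.close_job())"
```

```text
the job is handed in; nothing more can be done
None
```

The pin is fully down in its hole and released. The brass-nosed holder is held steady about 80 mm in front of the lens, with its axis estimated 2–3° short of the 30° lens tilt. The job is handed in at about 26 s, but no verdict came back.

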